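# Slide the shelf-light battery box home and switch it on

## Robot

A 6-joint arm with a two-finger parallel gripper is mounted at the origin on the work surface. World frame = base frame: x ahead of the robot, y to its left, z up, the work surface at z = 0. Lengths are in m, angles in rad, forces in N, time in s.
With the tool pointing down it reaches from about 0.25 to 0.8 m from the base axis. Payload 8.5 kg.
Tool frame: the origin (TCP) lies on the centre line of the jaws, within the pads' length; the fingertips stand 14 mm ahead of it and the grasp point (between the pads) lies 5 mm behind it; z points along the fingers, y is the line along which they close (so a half turn about z gives the same grasp; the last joint's range is limited). The gripper opens to 85 mm and grips with 20 to 120 N. Pads are 22 mm wide; open, the fingers measure 114 mm over their backs; the gripper's body (76 mm by 85 mm) begins 54 mm behind the grasp point. The pads swing forward as they close: fully open they stand 13 mm farther back than shut.
Start: joints at [1.328, 0.238, -0.013, 1.319, 0, 1.571], TCP at [0.126, 0.51, 0.245] pointing down, gripper open.
Joint ranges: [-2.66, 2.66], [-1.03, 1.9], [-1.14, 1.46], [-1.82, 2.27], [-1.45, 1.34], [-3.14, 3.14]. Speed limits (rad/s): [2.22, 2.22, 2.79, 3.14, 3.14, 3.14].

## Interface

Orientations are given as a unit quaternion [x, y, z, w].
In Python, from station import state, capture, sign_off gives the robot as it stands.
- The arm moves only by the tool apply_moves, never from a script. Its argument "motion" is a list that holds one entry, the list of rows, each a list of 7 numbers: the shift along the tool's x, y, z in mm, then the turn, a rotation vector about the tool's x, y, z in rad, then the finger opening in mm, from 0 to 85.4. A call has 1 to 12 rows; each row shifts and turns the commanded pose from where the row before left it, along the tool's axes as they then stand; what a row does not reach is not made up. A row lasts 1/12 s, in which the tool goes at most 41.7 mm and 7.16 degrees, less where a joint would pass 70% of its speed; a pose out of reach is approached as far as the arm can. A call with a gripper value outside its range is refused whole. The fingers move at their own pace and stop on an object; "newtons" is the grip in N (left out, the last holds). Time passes only in rows, so rows that do not move let the fingers close. It gives the time, the measured TCP pose, the force, the opening and the grip force at its end, in the units of the state.
- state(): the state, without advancing time (a new reading comes with each control period).
- capture(name): name is "side" or "top" or "wrist"; returns a dict with "img" (400x640x3 uint8, blue, green, red), "K" (3x3 intrinsics, pixels), "extrinsics" (4x4, takes a point from camera to world coordinates). Camera axes: x right, y up, looking along -z (the intrinsics and any distortion apply to the point x, -y, -z); pixel columns grow to the right and rows downward; lengths in m; the calibration is good to about 2 mm. A picture is of the moment at which its call begins. There is no depth.
- sign_off(): hands the job in; it is judged then, once.
The state is a dict: "time_s": time; "joint_pos": joint angles; "qd": joint speeds; "joint_torque": joint torques, N m; "tool_pos": TCP position; "eef_rot": TCP orientation; "wrist_force": force on the tool from outside, world axes, zero at the start; "ft_torque": the same for the moment, N m; "opening": finger opening in m; "grip_force": force on a finger pad.
Only numpy, scipy, OpenCV 4.12 (cv2) and the standard library are available. Lean on these libraries where they do the work, as an engineer would, in place of code of your own. Each camera call takes 0.05 s, during which the arm holds its last target. There are 200 camera calls.

## Task

The heavy battery box of the shelf light has been left standing short of its dock on the slatted stool. Push it with the fingertips, low near its base so that it slides upright without tipping, fully home against the dock's back stop; then push the toggle of the switch box all the way over, in the same direction as the box went, to switch the light on. Lift nothing, not even the box by its handle, and let the mug, the soap box and the tray of hair clips stay where they are.

Things in the scene. Friction and masses are not known exactly. Their poses are not given: they have to be found in the camera images.
- battery: free-standing battery box, 0.76 to 0.94 kg: grey body, black lid, 50 (x) by 110 (y) by 62 mm tall; over the lid's middle a 10 mm handle bar along y, top at 84 mm. Origin: centre of the underside, z up. Its +x face (brass contacts) looks to the dock; push the -x face. Friction on the wood 0.45 to 0.75: pushed above about 30 mm it can tip.
- dock: fixed white dock on the stool's top (30 mm above the robot's base plane). Origin: where the box's origin is when home; push along its +x, z up. Stop: face at x +25 mm, 134 wide, 50 tall. Rails 22 tall, 124 mm apart inside, from x -20 to +25; flared lips widen the mouth to 149 mm at x -51 (outside y +-83). The box starts 85 to 120 mm short, up to 12 mm sideways, turned up to 0.12 rad.
- toggle_base: fixed grey switch box, 70 (x) by 50 (y) by 25 mm tall, left or right of the dock (the soap box is on the other side), 130 mm from the dock's centre line, 40 mm before its origin. Origin: centre of its underside on the stool's top; x along the dock's x within 0.1 rad, z up. The steel toggle pivots about y, 22 mm above the origin, and swings in the x-z plane.
- toggle (a joint): toggle angle in rad: 0 = off, leaning 0.5 rad to the switch box's -x; 1.0 = on, leaning 0.5 rad to +x. Starts at 0 to 0.15. It stays where it is left; about 0.06 N m (1 to 2 N at the ball) moves it.
- toggle_tip (a point): centre of the steel ball, 26 mm in diameter, at the end of the toggle, 50 mm from the pivot (66 mm above the stool's top at either end of the swing, 72 mm when upright).
- mug: bystander: red ceramic mug, 80 mm in diameter, 95 mm tall; origin at the centre of its underside.
- soapbox: bystander: closed white plastic flip-lid soap box, 110 (x) by 74 (y) by 43 mm tall; origin at the centre of its underside.
- cliptray: bystander: clear acrylic tray 130 (x) by 85 (y) by 28 mm with three black hair clips fixed in it; origin at the centre of its underside.

How it is judged:
By the outcome, as a careful person would: the job done as asked, in the order asked, and still so for the second after the job is handed in, with the robot touching nothing.
It also fails if it takes over 51 s, if anything falls off the work surface, if the arm or the gripper's body presses on something with over 40 N, if the wrist force passes 120 N, or if a joint passes its speed limit or range.

## Working session

There is one attempt and no reset: what is moved stays moved. The work goes in short steps, Python scripts to look and compute and a tool call to move; the robot and the scene stay as the last step left them, time stands still between calls to the robot, and variables do not carry over. Pictures are saved under pics/ and viewed, at most 10 in all, crops included, and the job is handed in when it is done.

Besides the shell and the picture viewer there is one more tool, called after "Call:" as name([rows], argument=value, ...), one row to a line, values as JSON. apply_moves: Moves the arm, as the interface text tells. Its arguments: {"type":"object","properties":{"motion":{"type":"array","items":{"type":"array","items":{"type":"array","items":{"type":"number"}}}},"newtons":{"type":"number"}},"required":["motion"]}

```bash
mkdir -p pics; ls; python3 - <<'E'
from station import state,capture
import cv2,numpy as np
s=state();print({k:np.round(v,3).tolist() for k,v in s.items()})
for n in("top","side"):
    c=capture(n);cv2.imwrite(f"pics/{n}0.png",c["img"]);print(n,np.round(c["K"],1).tolist(),np.round(c["extrinsics"],3).tolist(),[k for k in c])
E
```

```text
pics
{'time_s': 0.0, 'joint_pos': [1.328, 0.239, -0.014, 1.319, 0.0, 1.571], 'qd': [-0.001, -0.002, -0.001, 0.003, 0.0, -0.001], 'joint_torque': [-0.001, -53.878, 34.644, 0.018, 0.0, -0.0], 'tool_pos': [0.126, 0.509, 0.245], 'eef_rot': [0.121, 0.993, -0.001, -0.0], 'wrist_force': [-0.547, -0.275, 0.038], 'ft_torque': [-0.003, 0.026, 0.041], 'grip_force': 0.0, 'opening': 0.085}
top [[447.2, 0.0, 318.8], [0.0, 447.2, 198.0], [0.0, 0.0, 1.0]] [[-0.028, 0.998, -0.061, 0.494], [-0.999, -0.027, 0.018, -0.002], [0.017, 0.062, 0.998, 1.128], [0.0, 0.0, 0.0, 1.0]] ['img', 'K', 'extrinsics']
side [[490.3, 0.0, 325.7], [0.0, 490.3, 196.1], [0.0, 0.0, 1.0]] [[0.92, 0.23, -0.318, 0.115], [-0.392, 0.579, -0.715, -1.003], [0.02, 0.782, 0.623, 0.972], [0.0, 0.0, 0.0, 1.0]] ['img', 'K', 'extrinsics']
```

View pics/top0.png

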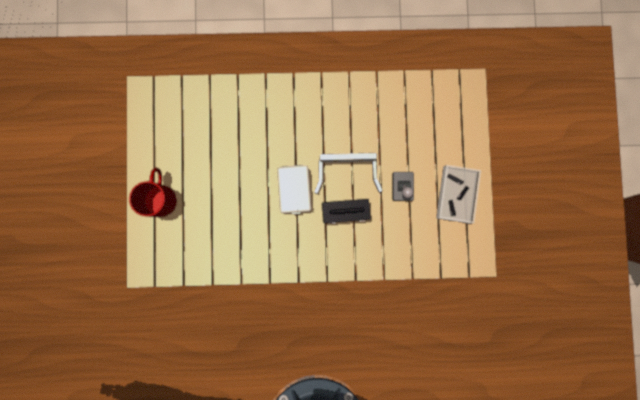

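View pics/side0.png

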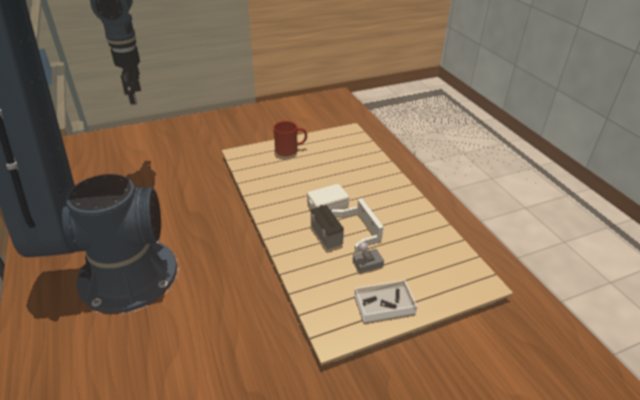

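Top view: the battery's black lid is at (347,211) and the dock's stop at (348,157), with its lips at (320,190) and (379,190). The switch is at (403,187) on the right, the soap box at (295,190), the tray at (459,194) and the mug at (153,199). The push direction is about world +x (up in the image).

```bash
cat > h.py <<'E'
import numpy as np,cv2
from station import state,capture
def cast(c,uv,z):
    K,E=c["K"],c["extrinsics"]; uv=np.atleast_2d(np.asarray(uv,float))
    d=np.c_[(uv[:,0]-K[0,2])/K[0,0],-(uv[:,1]-K[1,2])/K[1,1],-np.ones(len(uv))]@E[:3,:3].T
    o=E[:3,3]; return o+d*((z-o[2])/d[:,2])[:,None]
def proj(c,P):
    E=c["extrinsics"];q=(np.atleast_2d(P)-E[:3,3])@E[:3,:3]; K=c["K"]
    return np.c_[K[0,0]*q[:,0]/-q[:,2]+K[0,2],K[1,1]*q[:,1]/q[:,2]+K[1,2]]
def blobs(mask,amin=30):
    cs,_=cv2.findContours(mask.astype(np.uint8),cv2.RETR_EXTERNAL,cv2.CHAIN_APPROX_NONE)
    return sorted([k[:,0].astype(float) for k in cs if cv2.contourArea(k)>amin],key=lambda k:-cv2.contourArea(k.astype(np.float32)))
def rect(P):
    (cx,cy),(w,h),a=cv2.minAreaRect((P[:,:2]*1000).astype(np.float32)); return np.round([cx,cy,w,h,a],1)
E
python3 - <<'E'
from h import *
c=capture("top");im=c["img"];hsv=cv2.cvtColor(im,cv2.COLOR_BGR2HSV);H,S,V=cv2.split(hsv)
roi=np.zeros(V.shape,bool);roi[80:280,135:485]=1
for n,m,z in(("black",(V<75)&(S<120),.092),("white",(S<45)&(V>150),.08),("grey",(S<70)&(V>60)&(V<150),.055)):
    for b in blobs(m&roi,40):
        print(n,b.min(0),b.max(0),rect(cast(c,b,z)),V[int(b[:,1].mean()),int(b[:,0].mean())])
big=cv2.resize(im[140:240,265:425],(800,500),interpolation=cv2.INTER_CUBIC);cv2.imwrite("pics/topcrop.png",big)
E
```

```text
black [323. 200.] [369. 223.] [526.  -83.4  48.7 107.2   2.5] 27
white [438. 167.] [476. 222.] [ 559.  -347.4   79.4  125.    81. ] 184
white [278. 166.] [310. 213.] [580.   37.3 111.4  70.2   2.7] 225
white [314. 153.] [376. 193.] [643.5 -70.   73.3 171.   29.2] 129
white [372. 161.] [381. 191.] [ 606.2 -156.5   72.9   13.1   10.9] 213
grey [393. 172.] [413. 200.] [ 583.9 -225.5   48.5   68.3   87.8] 79
grey [447. 174.] [463. 184.] [ 597.5 -352.4   43.2   13.2   61.7] 56
grey [448. 199.] [455. 216.] [ 528.7 -340.4   40.3   14.2   11.5] 33
grey [456. 186.] [468. 200.] [ 562.9 -369.2   13.    40.7   50.8] 31
grey [321. 159.] [375. 163.] [647.9 -94.5 130.8   9.7  88.5] 108
grey [322. 200.] [350. 216.] [546.  -57.3  28.2  75.5  28.4] 57
```

View pics/topcrop.png

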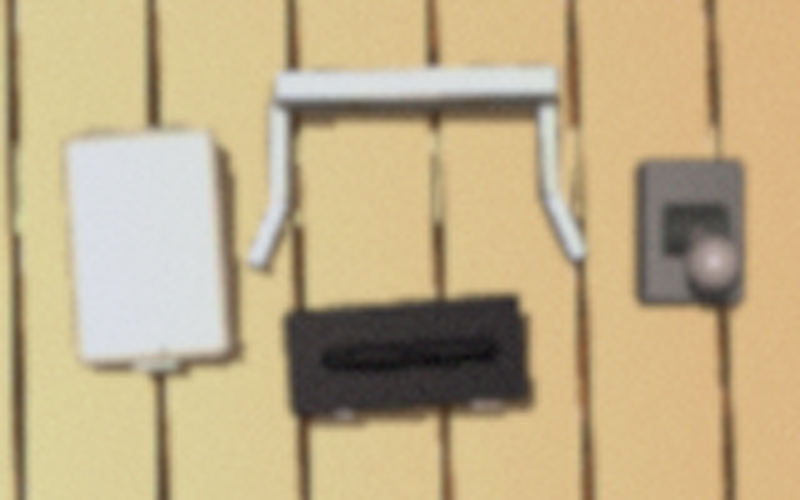

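Crop (5x, offset 265,140): the stop's back edge runs (277,73)-(557,67) and the lip tips are near (258,268) and (578,260). The ball is at (712,258) and leans toward -x. The battery lid spans (288,312)-(530,405), slightly turned.

```bash
python3 - <<'E'
from h import *
c=capture("top");im=c["img"]
f=lambda pts,z:cast(c,np.array(pts)/5.+[265-.4,140-.4],z)[:,:2]*1000
r=lambda a:np.round(a,1).tolist()
print("stop back",r(f([(277,73),(557,67)],.08)),"front",r(f([(278,104),(557,93)],.08)))
print("lip outer tips",r(f([(248,262),(586,258)],.052)),"inner",r(f([(265,270),(572,262)],.052)))
print("rail bends outer",r(f([(271,200),(541,195),(290,208),(557,190)],.052)))
print("rail top ends",r(f([(271,105),(292,105),(539,100),(557,100)],.052)))
print("lid corners",r(f([(288,313),(520,297),(530,398),(297,414)],.092)))
print("handle",r(f([(325,359),(493,346)],.114)))
print("switch corners",r(f([(640,160),(744,160),(744,302),(638,302)],.055)),"ball",r(f([(712,258)],.096)))
print("soap",r(f([(66,142),(212,130),(228,352),(82,364)],.073)))
# side view checks
s=capture("side");H,S,V=cv2.split(cv2.cvtColor(s["img"],cv2.COLOR_BGR2HSV))
big=cv2.resize(s["img"][180:280,295:415],(720,600),interpolation=cv2.INTER_CUBIC);cv2.imwrite("pics/sidecrop.png",big)
E
```

```text
stop back [[662.2, -26.6], [661.7, -159.2]] front [[647.5, -26.6], [649.3, -158.7]]
lip outer tips [[575.2, -10.7], [572.8, -174.1]] inner [[571.1, -18.8], [571.0, -167.3]]
rail bends outer [[604.9, -22.6], [603.9, -153.4], [600.8, -31.7], [606.2, -161.3]]
rail top ends [[651.1, -23.9], [650.9, -34.1], [650.3, -154.1], [650.1, -162.8]]
lid corners [[548.0, -28.3], [552.5, -136.3], [505.5, -139.3], [501.1, -31.1]]
handle [[525.5, -43.9], [529.3, -120.4]]
switch corners [[619.4, -201.6], [618.1, -252.0], [549.3, -249.2], [550.7, -198.0]] ball [[568.0, -225.7]]
soap [[632.9, 74.1], [636.9, 4.9], [531.3, 0.1], [527.5, 68.9]]
```

View pics/sidecrop.png

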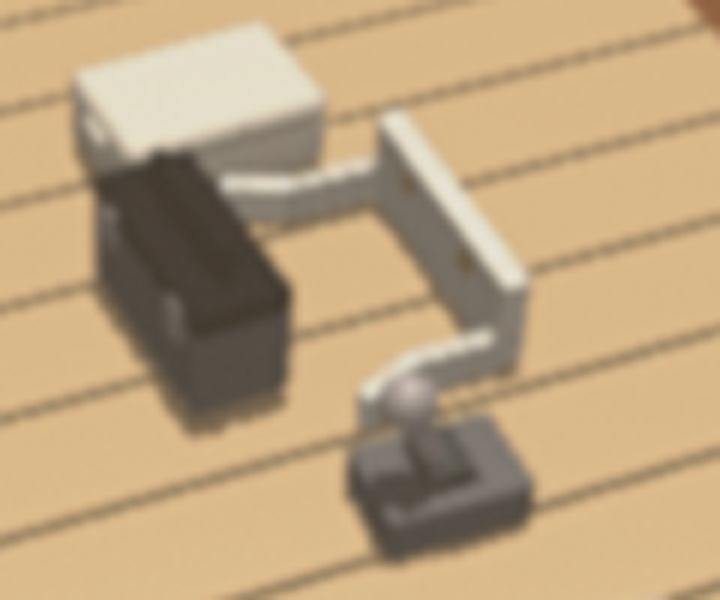

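Side crop: the battery stands upright short of the dock, the toggle leans toward -x, and nothing lies between the box and the dock. 

Estimates (mm):

| Item | Position | Yaw |
|---|---|---|
| Dock home | (623, -92.6) | about 0 |
| Battery | (527, -84) | about +0.045 |
| Switch | (584, -225) | about -0.04 |

These agree with the sizes given. I'll move behind the box with the tool turned straight and the two fingers spread along y.

Call:
apply_moves([
  [[0, 0, 0, 0, 0, -0.12, 50], [0, 0, 0, 0, 0, -0.123, 50], [-19, -35, 0, 0, 0, 0, 50], [-19, -35, 0, 0, 0, 0, 50], [-19, -35, 0, 0, 0, 0, 50], [-19, -35, 0, 0, 0, 0, 50], [-19, -35, 0, 0, 0, 0, 50], [-19, -35, 0, 0, 0, 0, 50], [-19, -35, 0, 0, 0, 0, 50], [-19, -35, 0, 0, 0, 0, 50], [-19, -35, 0, 0, 0, 0, 50], [-19, -35, 0, 0, 0, 0, 50]],
])

```text
time_s: 1.25
tool_pos: [0.3166, 0.1578, 0.2455]
eef_rot: [-0.0, 1.0, 0.0, 0.0]
wrist_force: [1.5, 0.4, -0.2]
opening: 0.0499
grip_force: 0.0
```

Call:
apply_moves([
  [[-19, -35, 0, 0, 0, 0, 50], [-19, -35, 0, 0, 0, 0, 50], [-19, -35, 0, 0, 0, 0, 50], [-19, -35, 0, 0, 0, 0, 50], [-19, -35, 0, 0, 0, 0, 50], [-19, -35, 0, 0, 0, 0, 50], [0, -30, 0, 0, 0, 0, 50], [0, 0, 0, 0, -0.1, 0, 50], [0, 0, 0, 0, -0.1, 0, 50], [0, 0, 0, 0, -0.1, 0, 50], [0, 0, 0, 0, -0.1, 0, 50], [0, 0, 0, 0, 0, 0, 50]],
])

```text
time_s: 2.25
tool_pos: [0.426, -0.0797, 0.2431]
eef_rot: [0.0, 0.98, 0.0, 0.199]
wrist_force: [-2.2, -0.4, -0.4]
opening: 0.0499
grip_force: 0.0
```

```bash
python3 - <<'E'
from h import *
c=capture("wrist");cv2.imwrite("pics/wrist1.png",c["img"]);print(np.round(c["K"],1).tolist(),np.round(c["extrinsics"],3).tolist())
# predicted pixels of points measured from top
P=[[.6475,-.0266,.08],[.6493,-.1587,.08],[.548,-.0283,.092],[.5525,-.1363,.092],[.5055,-.1393,.092],[.5011,-.0311,.092],[.568,-.2257,.096]]
print(proj(c,P).round(0).tolist())
E
```

```text
[[310.8, 0.0, 318.8], [0.0, 310.8, 198.2], [0.0, 0.0, 1.0]] [[0.001, -0.779, -0.627, 0.312], [1.0, 0.002, -0.0, -0.079], [0.001, -0.627, 0.779, 0.336], [0.0, 0.0, 0.0, 1.0]]
[[359.0, 275.0], [259.0, 276.0], [366.0, 227.0], [267.0, 230.0], [259.0, 196.0], [367.0, 193.0], [188.0, 242.0]]
```

View pics/wrist1.png

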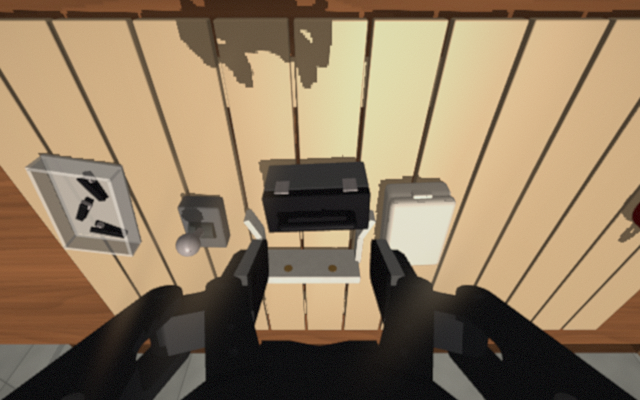

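Wrist view: the lid spans (263-369, 165-232), the stop's front edge is at row 277 (cols 266-360), and the ball is at (187,245). All are within about 4 px of the predictions from the top view, so I'm going down behind the box.

Call:
apply_moves([
  [[4, 0, 24, 0, 0, 0, 50], [4, 0, 24, 0, 0, 0, 50], [4, 0, 24, 0, 0, 0, 50], [4, 0, 24, 0, 0, 0, 50], [4, 0, 24, 0, 0, 0, 50], [4, 0, 24, 0, 0, 0, 50], [4, 0, 20, 0, 0, 0, 50], [2, -1, 14, 0, 0, 0, 50], [2, 0, 10, 0, 0, 0, 50], [0, 0, 0, 0, 0, 0, 50]],
])

```text
time_s: 3.13
tool_pos: [0.4749, -0.0813, 0.0575]
eef_rot: [-0.0, 0.981, 0.0, 0.196]
wrist_force: [0.0, -0.0, 0.3]
opening: 0.0501
grip_force: 0.0
```

```bash
python3 - <<'E'
from h import *
w=capture("wrist");cv2.imwrite("pics/wrist2.png",w["img"])
s=capture("side")["img"];cv2.imwrite("pics/side2.png",cv2.resize(s[160:280,265:425],(800,600),interpolation=cv2.INTER_CUBIC))
E
```

```text
(no output)
```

View pics/side2.png

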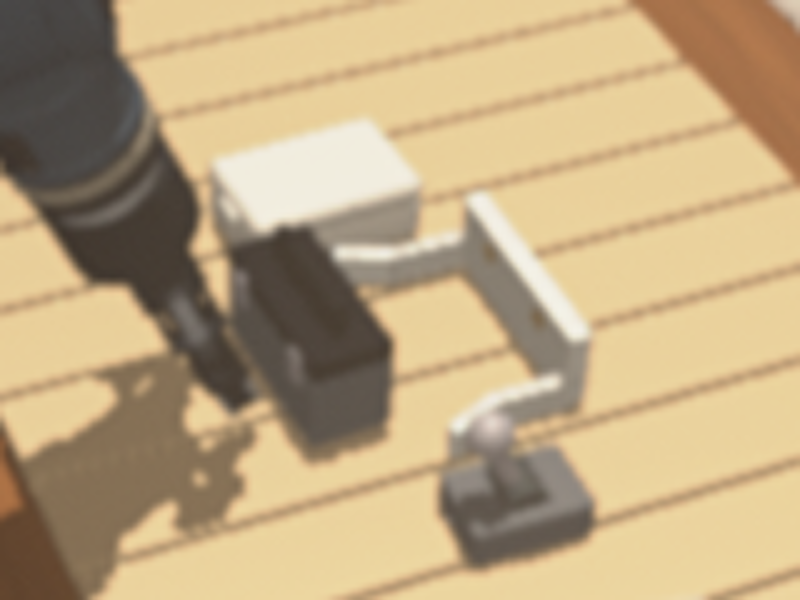

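Side crop: the fingertips are low at (238,400), just short of the box's -x face. I'll lower slightly and then make contact slowly.

Call:
apply_moves([
  [[1.5, 0, 4, 0, 0, 0, 50], [1.5, 0, 4, 0, 0, 0, 50], [-4.6, 0, 1.95, 0, 0, 0, 50], [-4.6, 0, 1.95, 0, 0, 0, 50], [-4.6, 0, 1.95, 0, 0, 0, 50], [-4.6, 0, 1.95, 0, 0, 0, 50], [-2.3, 0, 0.97, 0, 0, 0, 50], [-2.3, 0, 0.97, 0, 0, 0, 50], [-2.3, 0, 0.97, 0, 0, 0, 50], [0, 0, 0, 0, 0, 0, 50]],
])

```text
time_s: 4.07
tool_pos: [0.5016, -0.0813, 0.0509]
eef_rot: [-0.0, 0.98, -0.0, 0.198]
wrist_force: [-3.2, -0.7, 0.6]
opening: 0.0501
grip_force: 1.6
```

```bash
cat > box.py <<'E'
from h import *
c=capture("top");H,S,V=cv2.split(cv2.cvtColor(c["img"],cv2.COLOR_BGR2HSV))
m=(V<75)&(S<120);r=np.zeros(V.shape,bool);r[135:235,300:395]=1
for b in blobs(m&r,40):print(b.min(0),b.max(0),rect(cast(c,b,.092)))
cv2.imwrite("pics/topnow.png",cv2.resize(c["img"][130:240,265:425],(800,550),interpolation=cv2.INTER_CUBIC))
E
python3 box.py
```

```text
[319. 196.] [377. 234.] [516.8 -87.1 134.2  88.1  88.4]
```

View pics/topnow.png

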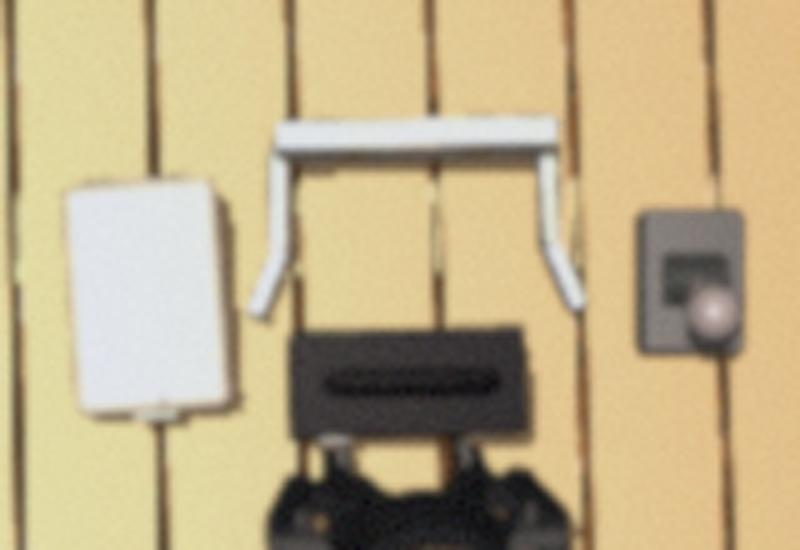

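Top crop: the box now sits square against both fingers, lid front edge (293,333)-(522,327), parallel to the stop. It has about 86 mm to go and is about 8 mm off to +y, so I'll push diagonally and then straight.

Call:
apply_moves([
  [[-4.6, -0.8, 1.95, 0, 0, 0, 50], [-4.6, -0.8, 1.95, 0, 0, 0, 50], [-4.6, -0.8, 1.95, 0, 0, 0, 50], [-4.6, -0.8, 1.95, 0, 0, 0, 50], [-4.6, -0.8, 1.95, 0, 0, 0, 50], [-4.6, -0.8, 1.95, 0, 0, 0, 50], [-4.6, -0.8, 1.95, 0, 0, 0, 50], [-4.6, -0.8, 1.95, 0, 0, 0, 50], [-4.6, -0.8, 1.95, 0, 0, 0, 50], [-4.6, -0.8, 1.95, 0, 0, 0, 50], [0, 0, 0, 0, 0, 0, 50]],
])

```text
time_s: 5.03
tool_pos: [0.5525, -0.0894, 0.051]
eef_rot: [-0.0, 0.98, -0.0, 0.199]
wrist_force: [-0.6, -0.4, -1.3]
opening: 0.0498
grip_force: 0.3
```

```bash
python3 box.py
```

```text
[325. 175.] [372. 196.] [585.2 -90.7 109.7  49.1  88.5]
[322. 199.] [381. 224.] [524.6 -95.6 136.9  57.9  88.5]
[337. 218.] [387. 234.] [ 490.4 -118.8  115.8   37.    88.4]
```

View pics/topnow.png

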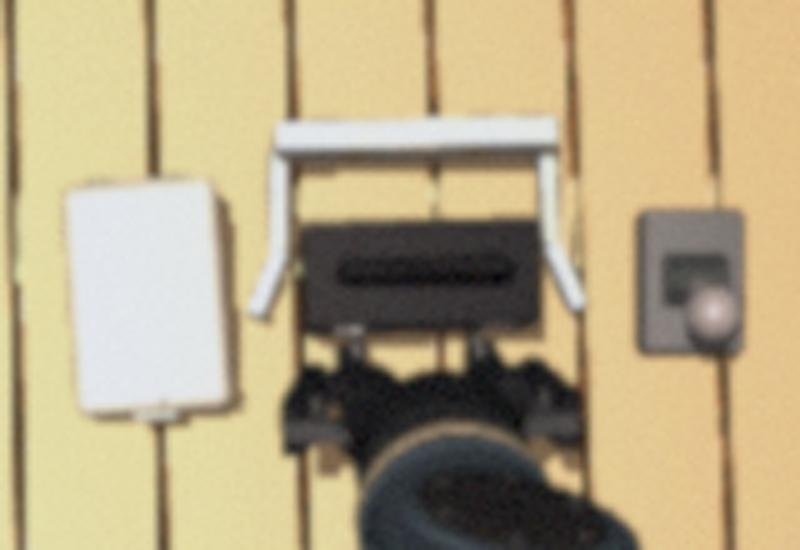

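Top crop: the box has entered the dock square and centred, lid (302-542, 222-332). About 38 mm remain, straight on.

Call:
apply_moves([
  [[-4.6, 0, 1.95, 0, 0, 0, 50], [-4.6, 0, 1.95, 0, 0, 0, 50], [-4.6, 0, 1.95, 0, 0, 0, 50], [-4.6, 0, 1.95, 0, 0, 0, 50], [-4.6, 0, 1.95, 0, 0, 0, 50], [-4.6, 0, 1.95, 0, 0, 0, 50], [-1.84, 0, 0.78, 0, 0, 0, 50], [0, 0, 0, 0, 0, 0, 50]],
])

```text
time_s: 5.75
tool_pos: [0.5838, -0.0894, 0.0509]
eef_rot: [-0.0, 0.98, -0.0, 0.198]
wrist_force: [-1.5, -1.0, -0.3]
opening: 0.05
grip_force: 0.9
```

Call:
apply_moves([
  [[-1.84, 0, 0.78, 0, 0, 0, 50], [-0.92, 0, 0.39, 0, 0, 0, 50], [0, 0, 0, 0, 0, 0, 50]],
])

```text
time_s: 6.0
tool_pos: [0.5864, -0.0894, 0.0509]
eef_rot: [-0.0, 0.98, -0.0, 0.198]
wrist_force: [-4.3, -0.2, 1.3]
opening: 0.05
grip_force: 2.1
```

Call:
apply_moves([
  [[-0.92, 0, 0.39, 0, 0, 0, 50], [-0.92, 0, 0.39, 0, 0, 0, 50], [0, 0, 0, 0, 0, 0, 50]],
])

```text
time_s: 6.25
tool_pos: [0.5881, -0.0893, 0.0508]
eef_rot: [-0.0, 0.98, -0.0, 0.198]
wrist_force: [-5.7, 0.2, 3.0]
opening: 0.0499
grip_force: 3.2
```

Call:
apply_moves([
  [[-0.92, 0, 0.39, 0, 0, 0, 50], [-0.92, 0, 0.39, 0, 0, 0, 50], [0, 0, 0, 0, 0, 0, 50]],
])

```text
time_s: 6.5
tool_pos: [0.5884, -0.0893, 0.0503]
eef_rot: [0.0, 0.98, -0.0, 0.197]
wrist_force: [-15.6, -0.5, 9.2]
opening: 0.0498
grip_force: 7.7
```

Call:
apply_moves([
  [[-0.92, 0, 0.39, 0, 0, 0, 50], [0, 0, 0, 0, 0, 0, 50]],
])

```text
time_s: 6.67
tool_pos: [0.5884, -0.0893, 0.0499]
eef_rot: [0.0, 0.981, -0.0, 0.196]
wrist_force: [-19.8, -0.6, 12.7]
opening: 0.0499
grip_force: 9.7
```

```bash
python3 box.py
```

```text
[322. 160.] [380. 206.] [591.1 -96.5 135.  107.5  88.5]
[337. 199.] [391. 234.] [ 512.3 -124.1  125.2   81.1   88.4]
```

The force rises while the tool is stalled at x=0.588, so the box is against the stop. I'm backing off and lifting clear.

Call:
apply_moves([
  [[2.3, 0, -1, 0, 0, 0, 50], [4.6, 0, -1.95, 0, 0, 0, 50], [9.2, 0, -3.9, 0, 0, 0, 50], [9.2, 0, -3.9, 0, 0, 0, 50], [9.2, 0, -3.9, 0, 0, 0, 50], [9.2, 0, -3.9, 0, 0, 0, 50], [9.2, 0, -3.9, 0, 0, 0, 50], [-11.7, 0, -27.6, 0, 0, 0, 50], [-11.7, 0, -27.6, 0, 0, 0, 50], [-11.7, 0, -27.6, 0, 0, 0, 50], [-11.7, 0, -27.6, 0, 0, 0, 50], [0, 0, 0, 0, 0, 0, 50]],
])

```text
time_s: 7.72
tool_pos: [0.5371, -0.0901, 0.1776]
eef_rot: [-0.0, 0.979, -0.001, 0.203]
wrist_force: [1.5, -0.6, 1.2]
opening: 0.0504
grip_force: 0.0
```

Call:
apply_moves([
  [[0, 0, 0, 0, 0.1, 0, 0], [0, 0, 0, 0, 0.1, 0, 0], [0, 0, 0, 0, 0.1, 0, 0], [0, 0, 0, 0, 0.1, 0, 0], [4, -34, 0, 0, 0, 0, 0], [4, -34, 0, 0, 0, 0, 0], [4, -34, 0, 0, 0, 0, 0], [4, -33, 0, 0, 0, 0, 0], [0, 0, 0, 0, 0, 0, 0]],
])

```text
time_s: 8.47
tool_pos: [0.5175, -0.2291, 0.1703]
eef_rot: [0.002, 1.0, -0.001, -0.0]
wrist_force: [0.0, 0.9, 0.6]
opening: -0.0001
grip_force: 0.0
```

```bash
python3 box.py; python3 - <<'E'
from h import *
print(state()["tool_pos"],state()["eef_rot"])
w=capture("wrist");cv2.imwrite("pics/wrist3.png",w["img"])
print(proj(w,[[.568,-.2257,.096],[.6475,-.0266,.08],[.6493,-.1587,.08],[.598,-.1475,.092],[.598,-.0375,.092]]).round(0).tolist())
E
```

```text
[324. 160.] [371. 181.] [620.4 -89.5 109.9  49.3  88.5]
[ 0.51757298 -0.22692587  0.17034249] [ 1.82391780e-03  9.99998314e-01 -1.05887709e-04 -1.83805891e-04]
[[320.0, 279.0], [553.0, 351.0], [398.0, 353.0], [421.0, 310.0], [563.0, 310.0]]
```

View pics/wrist3.png

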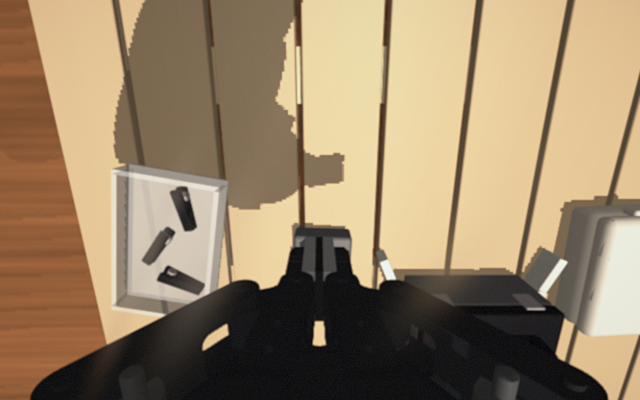

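Wrist view: the switch box (cols 296-351) lines up with the closed fingers (col 322), and the fingers are behind the ball. Going down, then pushing +x.

Call:
apply_moves([
  [[0, 2, 20, 0, 0, 0, 0], [0, 0, 20, 0, 0, 0, 0], [0, 0, 18, 0, 0, 0, 0], [0, 0, 10, 0, 0, 0, 0], [0, 0, 0, 0, 0, 0, 0], [-5, 0, 0, 0, 0, 0, 0], [-5, 0, 0, 0, 0, 0, 0], [-5, 0, 0, 0, 0, 0, 0], [-5, 0, 0, 0, 0, 0, 0], [-5, 0, 0, 0, 0, 0, 0], [-5, 0, 0, 0, 0, 0, 0]],
])

```text
time_s: 9.48
tool_pos: [0.5488, -0.2225, 0.1034]
eef_rot: [-0.0, 1.0, -0.0, -0.0]
wrist_force: [-2.6, -1.2, 1.2]
opening: 0.0001
grip_force: 1.4
```

Call:
apply_moves([
  [[-5, -0.2, 0, 0, 0, 0, 0], [-5, -0.2, 0, 0, 0, 0, 0], [-5, -0.2, 0, 0, 0, 0, 0], [-5, -0.2, 0, 0, 0, 0, 0], [-3, 0, 0, 0, 0, 0, 0], [-3, 0, 0, 0, 0, 0, 0], [-2, 0, 0, 0, 0, 0, 0], [0, 0, 0, 0, 0, 0, 0]],
])

```text
time_s: 10.15
tool_pos: [0.577, -0.2232, 0.103]
eef_rot: [-0.0, 1.0, -0.0, 0.0]
wrist_force: [0.6, -0.0, 0.6]
opening: -0.0
grip_force: 0.0
```

Call:
apply_moves([
  [[-2, 0, 0, 0, 0, 0, 0], [-2, 0, 0, 0, 0, 0, 0], [-2, 0, 0, 0, 0, 0, 0], [0, 0, 0, 0, 0, 0, 0]],
])

```text
time_s: 10.48
tool_pos: [0.5827, -0.2231, 0.103]
eef_rot: [-0.0, 1.0, 0.0, -0.0]
wrist_force: [-0.1, -0.7, -0.7]
opening: -0.0001
grip_force: 0.3
```

Call:
apply_moves([
  [[-2, 0, 0, 0, 0, 0, 0], [-1, 0, 0, 0, 0, 0, 0], [0, 0, 0, 0, 0, 0, 0]],
])

```text
time_s: 10.73
tool_pos: [0.5857, -0.2231, 0.103]
eef_rot: [-0.0, 1.0, 0.0, -0.0]
wrist_force: [-1.3, 0.2, -1.0]
opening: -0.0
grip_force: 0.4
```

Call:
apply_moves([
  [[-1.5, 0, 0, 0, 0, 0, 0], [-1.5, 0, 0, 0, 0, 0, 0], [0, 0, 0, 0, 0, 0, 0]],
])

```text
time_s: 10.98
tool_pos: [0.587, -0.2231, 0.1028]
eef_rot: [0.0, 1.0, -0.0, -0.002]
wrist_force: [-8.6, -0.2, 1.7]
opening: -0.0003
grip_force: 3.8
```

Call:
apply_moves([
  [[-1.5, 0, 0, 0, 0, 0, 0], [-1, 0, 0, 0, 0, 0, 0], [0, 0, 0, 0, 0, 0, 0]],
])

```text
time_s: 11.23
tool_pos: [0.5873, -0.223, 0.1027]
eef_rot: [0.0, 1.0, 0.0, -0.004]
wrist_force: [-16.5, -0.4, 7.3]
opening: 0.0003
grip_force: 8.1
```

The toggle is at its end stop: the force reached 16 N with the tool stalled. I'm retreating back and up, then checking.

Call:
apply_moves([
  [[4, 0, 0, 0, 0, 0, 0], [10, 0, 0, 0, 0, 0, 0], [20, 0, 0, 0, 0, 0, 0], [20, 0, 0, 0, 0, 0, 0], [10, 0, -20, 0, 0, 0, 0], [10, 0, -30, 0, 0, 0, 0], [25, 0, -30, 0, 0, 0, 0], [30, 0, -20, 0, 0, 0, 0], [30, 0, 0, 0, 0, 0, 0], [30, 0, 0, 0, 0, 0, 0], [0, 0, 0, 0, 0, 0, 0], [0, 0, 0, 0, 0, 0, 0]],
])

```text
time_s: 12.23
tool_pos: [0.4015, -0.2234, 0.2041]
eef_rot: [0.001, 1.0, -0.001, 0.001]
wrist_force: [1.2, -0.2, -0.3]
opening: 0.0
grip_force: 0.0
```

```bash
python3 box.py; python3 - <<'E'
from h import *
t=cv2.imread("pics/topnow.png");s=capture("side")["img"]
s=cv2.resize(s[180:280,295:415],(360,300),interpolation=cv2.INTER_CUBIC)
t=cv2.resize(t,(436,300));cv2.imwrite("pics/final.png",np.hstack([t,s]))
E
```

```text
[324. 160.] [372. 182.] [620.1 -90.4  50.9 111.2   0. ]
```

View pics/final.png

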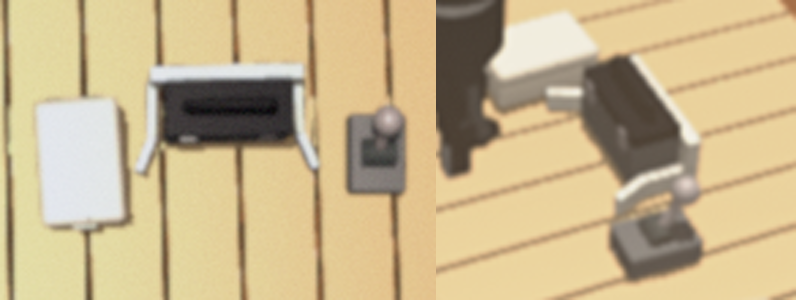

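The final picture shows the box flush against the stop (left half, 162-296 by 80-143). The ball has swung to the +x end at (389,122), and the soap box hasn't moved. Handing in.

```bash
python3 -c "from station import sign_off;print(sign_off())"
```

```text
the job is handed in; nothing more can be done
None
```

The battery box was slid home against the dock's back stop, then the toggle was pushed over to its "on" end stop; the job was handed in at about 12 s, nothing was lifted, and I saw no bystander disturbed.

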